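# Sort sealed pigment tins by weight into the stock and refill troughs

## Task

Weigh both sealed tins in the gripper, lifting each just clear and never carrying it more than a hand's breadth (80 mm) above the bench: a tin of 400 g or more belongs in the stock trough (square end board), a lighter one in the refill trough (two round end posts). Set each tin gently down, upright, inside the mouth of its trough and slide it along until you feel it touch the stop block, or the tin already standing there; do not shove the stop along, it is only clamped by friction. Let go of the tins and leave the glue bottle, mixing cup and scraper alone.

Things in the scene. Friction and masses are not known exactly. Their poses are not given: they have to be found in the camera images.
- tin_1: Sealed opaque plain metal tin, upright cylinder 54 mm diameter, 80 mm tall, standing on the bench to the robot's right. Origin at the centre of its underside, z up. Its mass, 160 to 640 g, is drawn anew each time and cannot be seen. Within 40 g of the 400 g limit either trough is accepted. Both tins may belong in the same trough.
- tin_2: The second tin, outwardly the same as tin_1, its mass drawn independently. A tin dragged while pressed down tips in the fingers and jams: ease its weight off the floor (a millimetre or two) and grip it low, just above the trough's walls, while it slides.
- stock: Plywood trough fixed to the bench, known by one square board across its far end. Origin: middle of its open mouth, at bench height; x runs along the lane from the mouth, roughly away from the robot, y across, z up. Floor 8 mm above the bench, 225 mm long; lane 60 mm wide between 12 mm walls, their tops 28 mm above the bench. May change places with the other trough.
- stock_end (a point): Far end of the stock lane, on its floor (x = 225 mm). An end board 84 mm wide, 75 mm tall fills the last 16 mm. Before it a dark stop block fills the lane, 10 mm thick, top 44 mm above the bench (thumb screw to 56 mm). Its face towards the mouth is somewhere from x = 145 to 180 mm, not measured. Held by friction, it slips at about 10 N; it may not be shifted by more than 4 mm.
- refill: The other plywood trough, beside the first, of the same frame, floor, lane and walls, known by two round posts (14 mm diameter, 75 mm tall) at the corners of its far end.
- refill_end (a point): Far end of the refill lane, on its floor (x = 225 mm). Its own stop block is like that of the stock lane, its face also somewhere from x = 145 to 180 mm, set independently. A tin may not be pressed on a trough with more than 35 N.
- glue: Bystander: white bottle 52 mm diameter, 130 mm tall, origin at the centre of its underside. Leave alone.
- mixing_cup: Bystander: white plastic cup 72 mm across the rim, 85 mm tall, origin at the centre of its underside. Leave alone.
- scraper: Bystander: a spatula about 280 mm long lying flat on the bench near the robot, origin under its middle. Leave alone.
Things that resemble listed ones, but are neither listed nor needed, are in the scene too. What is shaped like the stock but blue or turquoise is not meant.

How it is judged:
By the outcome, as a careful person would: the job done as asked, in the order asked, and still so for the second after the job is handed in, with the robot touching nothing.
It also fails if it takes over 72 s, if anything falls off the work surface, if the arm or the gripper's body presses on something with over 40 N, if the wrist force passes 120 N, or if a joint passes its speed limit or range.

## Robot

A 6-joint arm with a two-finger parallel gripper is mounted at the origin on the work surface. World frame = base frame: x ahead of the robot, y to its left, z up, the work surface at z = 0. Lengths are in mm, angles in rad, forces in N, time in s.
With the tool pointing down it reaches from about 350 to 850 mm from the base axis. Payload 8.1 kg.
Tool frame: the origin (TCP) lies between the finger pads; the fingertips stand 19 mm ahead of it and the grasp point (between the pads) is the TCP; z points along the fingers, y is the line along which they close (so a half turn about z gives the same grasp; the last joint's range is limited). The gripper opens to 85 mm and grips with 20 to 120 N. Pads are 22 mm wide; open, the fingers measure 114 mm over their backs; the gripper's body (76 mm by 85 mm) begins 54 mm behind the grasp point. The pads swing forward as they close: fully open they stand 13 mm farther back than shut.
Start: joints at [1.075, 0.13, 1.488, -0, 1.523, -0.085], TCP at [239.585, 550.095, 250.292] pointing down, gripper open.
Joint ranges: [-2.96, 2.96], [-0.89, 2.26], [0.02, 2.5], [-1.34, 4.48], [0, 2.73], [-2.66, 2.66]. Speed limits (rad/s): [2.39, 2.39, 2.79, 3.14, 3.14, 3.14].

## Interface

Orientations are given as a rotation vector (axis times angle).
In Python, from cell import manip, imaging gives the robot as it stands. The module is installed in compiled form; this text tells all that it offers.
- The arm moves only by the shell command python3 -m crank 'ROWS' [OPENING] [FORCE]. ROWS is JSON, a list of rows, each a list of 2 entries, a list of its own where there are three numbers: the shift along the tool's x, y, z in mm, then the turn about the tool's z in degrees. In form: [[[tx, ty, tz], turn], ...]. A call has exactly 10 rows; each row is the pose to reach, as a shift and turn from the pose commanded when the call began, along the tool's axes at that moment; what a row does not reach only later rows make up. A row lasts 1/8 s, in which the tool goes at most 62.5 mm and 10.7 degrees, less where a joint would pass 70% of its speed; a pose out of reach is approached as far as the arm can. A call with a gripper value outside its range is refused whole. OPENING is the opening, from 0 (shut) to 1 (fully open), set as the call begins (- or left out, the last holds). The fingers move at their own pace and stop on an object; FORCE is the grip in N (left out, the last holds). Time passes only in rows, so rows that repeat a pose let the fingers close, or fill a call up. It gives the time, the measured TCP pose, the force, the opening and the grip force at its end, in the units of the state.
- manip.state(): the state, without advancing time (a new reading comes with each control period).
- imaging.snapshot(name): name is "scene" or "top" or "wrist"; returns (picture, depth): 480x640x3 uint8, blue, green, red; 480x640 float32, mm along the optical axis (not along the pixel's ray), 0 where there is no reading.
- imaging.camera_info(name): a dict with "intrinsics" (3x3 intrinsics, pixels), "cam_to_world" (4x4, takes a point from camera to world coordinates). Camera axes: x right, y up, looking along -z (the intrinsics and any distortion apply to the point x, -y, -z); pixel columns grow to the right and rows downward; lengths in mm; the calibration is good to about 2 mm. The wrist camera is an equidistant fisheye: a pixel r from the principal point sees the ray r / f radians off the axis. A picture is of the moment at which its call begins: read the wrist's pose just before it. camera_info takes no time and is no camera call; for the wrist camera it gives the pose at the moment of the call.
- manip.hand_in(): hands the job in; it is judged then, once.
The state is a dict: "clock": time; "joints": joint angles; "joint_vel": joint speeds; "joint_efforts": joint torques, N m; "tcp_pos": TCP position; "eef_rot": TCP orientation; "wrist_force": force on the tool from outside, world axes, zero at the start; "wrist_torque": the same for the moment, N m; "opening": opening from 0.0 (shut) to 1.0 (fully open); "gripper_force": force on a finger pad.
Only numpy, scipy, OpenCV 4.12 (cv2) and the standard library are available. Lean on these libraries where they do the work, as an engineer would, in place of code of your own. Each camera call takes 0.05 s, during which the arm holds its last target. There are 200 camera calls.

## Working session

There is one attempt and no reset: what is moved stays moved. The work goes in short steps, Python scripts to look and compute and a shell command to move; the robot and the scene stay as the last step left them, time stands still between calls to the robot, and variables do not carry over. Pictures are saved under pics/ and viewed, at most 10 in all, crops included, and the job is handed in when it is done.

```bash
mkdir -p pics
cat > h.py <<'E'
import numpy as np, cv2
from cell import manip, imaging
from scipy.spatial.transform import Rotation as R
def snap(n):
    ci=imaging.camera_info(n); p,d=imaging.snapshot(n); return p,d,np.array(ci['intrinsics']),np.array(ci['cam_to_world'])
def pts(d,K,T):
    v,u=np.mgrid[:480,:640]
    x=(u-K[0,2])/K[0,0]*d; y=(v-K[1,2])/K[1,1]*d
    P=np.stack([x,-y,-d,np.ones_like(d)],-1)@T.T
    P[d<=0]=np.nan
    return P[...,:3]
E
python3 - <<'E'
from h import *
for n in ("top","scene"):
    p,d,K,T=snap(n); cv2.imwrite(f'pics/{n}.png',p); np.savez(f'{n}.npz',p=p,d=d,K=K,T=T)
    print(n,K.tolist(),T.round(3).tolist(),(d>0).mean(), imaging.camera_info(n).keys())
print(manip.state())
E
```

```text
top [[529.4406519443038, 0.0, 313.6094812592625], [0.0, 529.4406519443038, 244.069235558742], [0.0, 0.0, 1.0]] [[-0.031, 0.997, -0.076, 356.022], [-1.0, -0.031, 0.001, -133.611], [-0.001, 0.076, 0.997, 1422.694], [0.0, 0.0, 0.0, 1.0]] 0.9960416666666667 dict_keys(['intrinsics', 'cam_to_world'])
scene [[443.4680463313949, 0.0, 323.6503773533607], [0.0, 443.4680463313949, 240.34604680931105], [0.0, 0.0, 1.0]] [[-0.365, -0.555, 0.747, 1260.699], [0.931, -0.214, 0.297, 198.012], [-0.005, 0.804, 0.595, 681.18], [0.0, 0.0, 0.0, 1.0]] 0.9960123697916666 dict_keys(['intrinsics', 'cam_to_world'])
{'clock': 0.1, 'joints': array([ 1.07458525e+00,  1.31114726e-01,  1.48919339e+00,  5.97790653e-07,
        1.52298450e+00, -8.53768918e-02]), 'joint_vel': array([ 6.15175480e-05, -8.76587941e-04, -2.69648975e-03,  7.21273529e-04,
       -1.32802437e-03, -4.61135437e-04]), 'joint_efforts': array([ 1.12192789e-03, -5.70944130e+01, -5.01944804e+01, -2.73567721e-04,
        8.06600496e-03,  5.21686741e-05]), 'tcp_pos': array([239.36727249, 549.67380561, 249.31928692]), 'eef_rot': array([-6.40708227e-01, -3.07506505e+00,  2.55751482e-03]), 'wrist_force': array([ 0.51288738, -0.15758011,  0.49049341]), 'wrist_torque': array([ 0.03569557, -0.04105763, -0.05467766]), 'gripper_force': 0.0, 'opening': 1.000366850074977}
```

View pics/top.png

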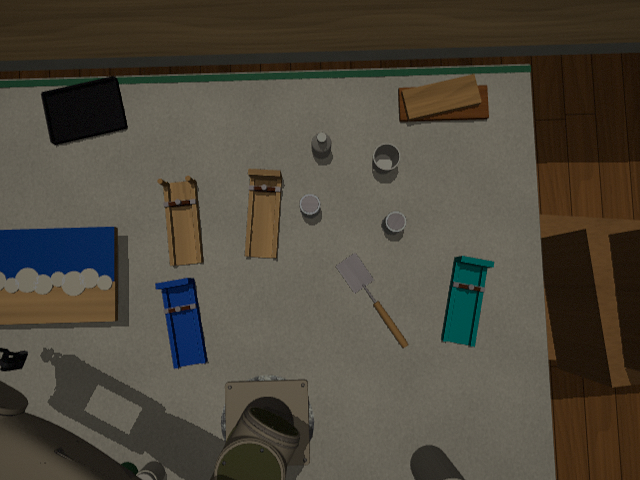

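View pics/scene.png

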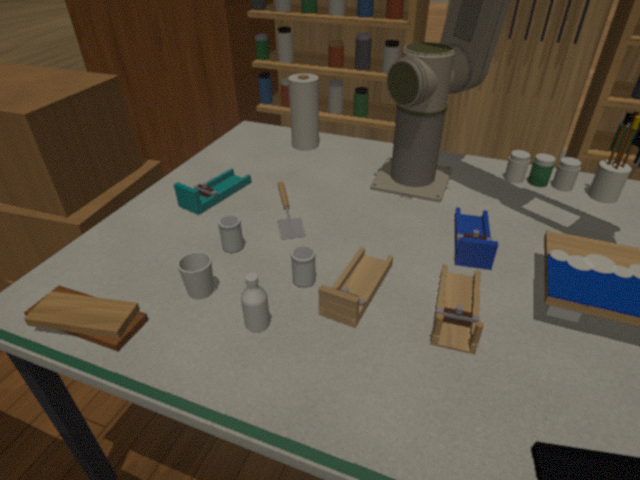

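The top view shows the refill trough (two posts) at about (183,225), the stock trough (square board) at (264,215) and the tins at (310,205) and (395,223). The glue is at (321,145), the cup at (386,157) and the scraper around (370,300). The scene view agrees, and the blue and turquoise troughs are decoys.

Run:
```python
from h import *
for n in ("top","scene"):
    f=np.load(n+'.npz'); P=pts(f['d'],f['K'],f['T']); X,Y,Z=P[...,0],P[...,1],P[...,2]
    hsv=cv2.cvtColor(f['p'],cv2.COLOR_BGR2HSV)
    reg=(X>330)&(X<800)&(Y<420)&(Y>-400)
    print(n,'bench z',np.nanmedian(Z[reg]))
    m=(reg&(Z>60)&(Z<140)).astype(np.uint8)
    k,l,s,c=cv2.connectedComponentsWithStats(m)
    for i in range(1,k):
        if s[i,4]<15: continue
        q=P[l==i]; t=q[:,2]>np.percentile(q[:,2],60)-4
        zt=np.median(q[q[:,2]>q[:,2].max()-6][:,2]); r=q[q[:,2]>zt-5]
        (cx,cy),rad=cv2.minEnclosingCircle(r[:,:2].astype(np.float32))
        print(' blob px',c[i].round(),s[i,4],'top z %.1f'%zt,'circ',round(cx,1),round(cy,1),round(rad,1), 'colour',hsv[l==i].mean(0).round())
    w=(reg&(hsv[...,0]<25)&(hsv[...,1]>70)&(Z<45)&(Z>4)&(X<760)&(Y>-150)).astype(np.uint8)
    w=cv2.morphologyEx(w,cv2.MORPH_CLOSE,np.ones((3,3)))
    k,l,s,c=cv2.connectedComponentsWithStats(w)
    for i in range(1,k):
        if s[i,4]<300: continue
        q=P[l==i]; wall=q[(q[:,2]>24)&(q[:,2]<32)]; fl=q[(q[:,2]>3)&(q[:,2]<13)]
        for a,b in (('wall',wall),('floor',fl)):
            r=cv2.minAreaRect(b[:,:2].astype(np.float32)); print(' trough',c[i].round(),a,len(b),'z',np.median(b[:,2]).round(1),[np.round(v,1) for v in r], cv2.boxPoints(r).round(0).tolist())
```

```text
top bench z -0.2969208016728544
 blob px [321. 143.] 338 top z 129.7 circ 719.4 -162.7 11.8 colour [22. 32. 75.]
 blob px [387. 156.] 251 top z 84.8 circ 677.4 -328.3 36.2 colour [22. 32. 72.]
 blob px [264. 173.] 238 top z 77.0 circ 649.4 -12.8 41.5 colour [ 17. 134.  86.]
 blob px [188. 179.] 30 top z 76.1 circ 637.9 185.1 6.6 colour [ 17. 145.  89.]
 blob px [160. 181.] 33 top z 76.5 circ 633.7 257.2 6.9 colour [ 17. 141.  85.]
 blob px [309. 205.] 362 top z 82.2 circ 560.4 -127.6 27.0 colour [ 23.  17. 103.]
 blob px [395. 222.] 365 top z 84.0 circ 509.5 -345.2 26.4 colour [18. 19. 97.]
 blob px [106. 263.] 1683 top z 88.4 circ 424.9 395.2 95.8 colour [ 72. 172.  83.]
 blob px [172. 284.] 223 top z 77.2 circ 368.9 228.3 41.8 colour [109. 215.  89.]
 trough [263. 218.] wall 554 z 27.3 [array([542.4,  -2.5]), array([ 84.2, 220.8]), np.float64(84.9)] [[429.0, -35.0], [649.0, -54.0], [656.0, 30.0], [436.0, 49.0]]
 trough [263. 218.] floor 1396 z 7.1 [array([536.2,  -7.6]), array([ 73.2, 208.7]), np.float64(84.8)] [[429.0, -35.0], [637.0, -53.0], [643.0, 19.0], [436.0, 38.0]]
 trough 
[... 1392 characters left out ...]
56.0, -55.0], [666.0, 27.0], [438.0, 54.0]]
 trough [459. 292.] wall 502 z 26.6 [array([494.3, 208.4]), array([146.1,  83.9]), np.float64(4.4)] [[418.0, 245.0], [425.0, 161.0], [570.0, 172.0], [564.0, 256.0]]
 trough [459. 292.] floor 964 z 6.8 [array([482.5, 201.5]), array([121.7,  72.4]), np.float64(4.5)] [[419.0, 233.0], [425.0, 161.0], [546.0, 170.0], [540.0, 242.0]]
 trough [456. 335.] wall 102 z 26.7 [array([617.4, 217.1]), array([61.4, 82.9]), np.float64(5.1)] [[583.0, 256.0], [591.0, 173.0], [652.0, 178.0], [644.0, 261.0]]
 trough [456. 335.] floor 819 z 6.9 [array([618.9, 213. ]), array([71.7, 81.2]), np.float64(13.1)] [[575.0, 244.0], [593.0, 165.0], [663.0, 182.0], [645.0, 261.0]]
```

```bash
python3 -m crank '[[[-40,-35,-5],-3],[[-85,-75,-10],-6],[[-130,-115,-15],-9],[[-175,-155,-20],-12],[[-220,-195,-25],-15],[[-265,-235,-30],-18],[[-310,-275,-30],-18.5],[[-350,-305,-30],-18.5],[[-371,-324,-30],-18.5],[[-371,-324,-30],-18.5]]' 1 40
cat >> h.py <<'E'
def go(x,y,z,h=None):
    "shift/turn in tool axes from the measured pose to a target; h = heading of tool y in deg (mod 180)"
    s=manip.state(); M=R.from_rotvec(s['eef_rot']).as_matrix(); d=M.T@(np.array([x,y,z])-s['tcp_pos'])
    hd=np.degrees(np.arctan2(M[1,1],M[0,1])); t=0 if h is None else -((h-hd+90)%180-90)
    return d.round(1),'turn',round(t,1),'tilt',M[2].round(3)
E
python3 - <<'E'
from h import *
s=manip.state()
p,d,K,T=snap('wrist'); cv2.imwrite('pics/w1.png',p); np.savez('w1.npz',p=p,d=d,K=K,T=T)
print(K,T.round(3),s['tcp_pos'],s['joints'].round(2)); print(go(561.5,-128,150,85))
E
```

```text
clock: 1.35
tcp_pos: [450.7, 103.1, 279.8]
eef_rot: [-0.143, -3.137, 0.001]
wrist_force: [0.2, 0.7, 0.5]
opening: 1.0
gripper_force: 0.0
[[371.64829954   0.         322.39000605]
 [  0.         371.64829954 236.11737082]
 [  0.           0.           1.        ]] [[ 9.10000e-02 -9.58000e-01 -2.71000e-01  3.81895e+02]
 [ 9.96000e-01  8.70000e-02  2.60000e-02  1.09840e+02]
 [-1.00000e-03 -2.72000e-01  9.62000e-01  4.04009e+02]
 [ 0.00000e+00  0.00000e+00  0.00000e+00  1.00000e+00]] [450.65741327 103.1460553  279.80329399] [ 0.11 -0.26  1.81 -0.    1.59 -1.37]
(array([-131.8, -221.4,  129.7]), 'turn', np.float64(-0.2), 'tilt', array([ 0.001,  0.   , -1.   ]))
```

View pics/w1.png

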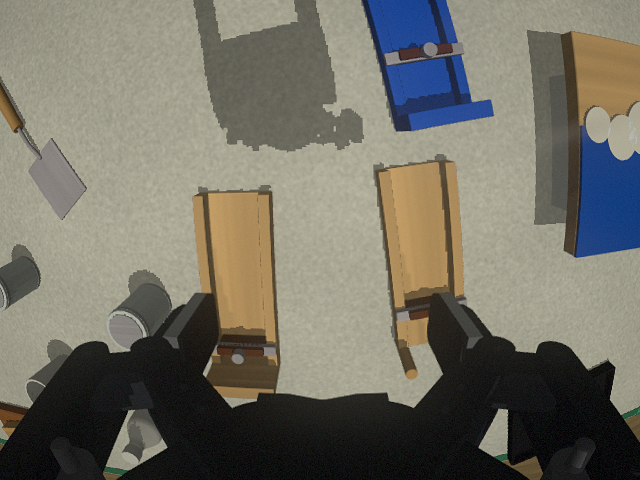

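The wrist view looks back towards the robot. It shows the stock mouth at about (235,190) and its stop at (240,350), the refill mouth at (415,165) and its stop at (430,310), and a tin at (140,315).

```bash
cat >> h.py <<'E'
def ptsw(d,K,T):
    v,u=np.mgrid[:480,:640]; a=(u-K[0,2])/K[0,0]; b=(v-K[1,2])/K[1,1]; r=np.hypot(a,b); s=np.tan(r)/np.maximum(r,1e-9)
    P=np.stack([a*s*d,-b*s*d,-d,np.ones_like(d)],-1)@T.T; P[d<=0]=np.nan; return P[...,:3]
def troughs(P,p):
    hsv=cv2.cvtColor(p,cv2.COLOR_BGR2HSV); X,Y,Z=np.moveaxis(P,-1,0)
    for name,(mx,my),a in (('stock',(433,7),-5.1),('refill',(421,203.5),4.4)):
        c,s=np.cos(np.radians(a)),np.sin(np.radians(a))
        lx=(X-mx)*c+(Y-my)*s; ly=-(X-mx)*s+(Y-my)*c
        reg=(lx>-25)&(lx<140)&(abs(ly)<60)
        brown=(hsv[...,0]<30)&(hsv[...,1]>60)
        w=reg&brown&(Z>23)&(Z<33)&(abs(ly)>20)
        out=[]
        for sg in (1,-1):
            m=w&(ly*sg>0); bins=[(lx[m&(abs(lx-q)<6)].mean(),np.median(ly[m&(abs(lx-q)<6)])) for q in range(10,140,12) if (m&(abs(lx-q)<6)).sum()>4]
            k=np.polyfit(*np.array(bins).T,1) if len(bins)>2 else [np.nan]*2; out.append((np.degrees(np.arctan(k[0])).round(2),k[1].round(1),len(bins)))
        st=(lx>120)&(lx<205)&(abs(ly)<27)&(Z>38)&(Z<60)
        print(name,'walls(ang,ly at mouth):',out,'mouth lx',np.nanpercentile(lx[w],2).round(1) if w.sum() else None,'wall z',np.median(Z[w]).round(1),'stop lx',np.percentile(lx[st],[2,50,98]).round(1) if st.sum() else None, 'z',np.percentile(Z[st],[10,90]).round(1) if st.sum() else None)
E
python3 - <<'E'
from h import *
f=np.load('w1.npz'); P=ptsw(f['d'],f['K'],f['T']); troughs(P,f['p'])
for n in('top','scene'):
    f=np.load(n+'.npz'); print(n); troughs(pts(f['d'],f['K'],f['T']),f['p'])
E
python3 -m crank '[[[-20,-35,15],0],[[-45,-75,35],0],[[-70,-115,60],0],[[-95,-155,85],0],[[-115,-190,110],0],[[-128,-215,125],0],[[-132,-221,130],0],[[-132,-221,130],0],[[-132,-221,130],0],[[-132,-221,130],0]]'
python3 - <<'E'
from h import *
s=manip.state(); p,d,K,T=snap('wrist'); cv2.imwrite('pics/w2.png',p); np.savez('w2.npz',p=p,d=d,K=K,T=T)
P=ptsw(d,K,T); X,Y,Z=np.moveaxis(P,-1,0); print(np.nanmedian(Z[(abs(Z)<15)]))
for cx,cy in ((561.5,-128),(511.5,-346)):
    m=(np.hypot(X-cx,Y-cy)<40)&(Z>74)&(Z<90); q=P[m]
    if len(q)>20: print(len(q),np.median(q[:,2]),cv2.minEnclosingCircle(q[:,:2].astype(np.float32)))
print(s['tcp_pos'],go(561.5,-128,42,90))
E
```

```text
stock walls(ang,ly at mouth): [(np.float64(-0.05), np.float64(36.3), 11), (np.float64(0.16), np.float64(-35.1), 10)] mouth lx 2.6 wall z 28.6 stop lx [176.1 179.6 188.2] z [40.7 56.2]
refill walls(ang,ly at mouth): [(np.float64(0.05), np.float64(35.1), 11), (np.float64(0.05), np.float64(-36.2), 11)] mouth lx 3.2 wall z 28.4 stop lx [156.3 159.7 166.1] z [40.3 44.9]
top
stock walls(ang,ly at mouth): [(np.float64(-0.28), np.float64(36.4), 11), (np.float64(0.01), np.float64(-35.8), 11)] mouth lx 2.2 wall z 27.1 stop lx [174.  179.8 186. ] z [39.3 54.6]
refill walls(ang,ly at mouth): [(np.float64(-0.56), np.float64(37.1), 11), (np.float64(0.14), np.float64(-35.3), 11)] mouth lx 1.5 wall z 27.1 stop lx [154.  159.1 165.5] z [39.5 54.9]
scene
stock walls(ang,ly at mouth): [(np.float64(-0.01), np.float64(35.4), 11), (np.float64(0.16), np.float64(-36.4), 11)] mouth lx 5.2 wall z 26.5 stop lx [177.  183.1 190.3] z [42.7 55.9]
refill walls(ang,ly at mouth): [(np.float64(0.07), np.float64(34.6), 11), (np.float64(0.12), np.float64(-37.0), 11)] mouth lx 6.1 wall z 26.6 stop lx [157.  165.8 171.1] z [39.6 53.9]
clock: 2.65
tcp_pos: [562.8, -125.9, 151.3]
eef_rot: [0.136, 3.137, -0.0]
wrist_force: [0.1, 0.0, 0.8]
opening: 0.997
gripper_force: 0.0
0.7569827855516564
7017 81.29223496715696 ((562.567138671875, -128.07643127441406), 27.59735679626465)
2396 81.23123534135063 ((511.8499755859375, -344.8769836425781), 27.781309127807617)
[ 562.75297041 -125.93625139  151.27214919] (array([  1.2,  -2. , 109.1]), 'turn', np.float64(-5.0), 'tilt', array([-0.001, -0.   , -1.   ]))
```

View pics/w2.png

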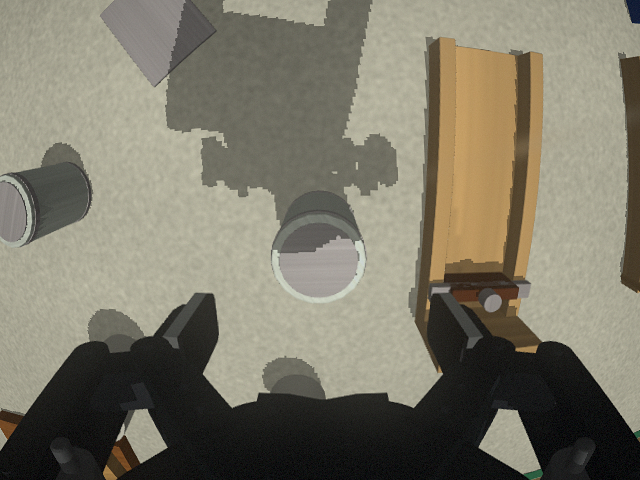

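The tin is at about (318,270), centred in front of the fingers, and its top lies 81 mm up in both views. The stock lane is clear to the right.

```bash
cat >> h.py <<'E'
def weigh(n=10):
    a=[]
    for i in range(n):
        s=manip.state(); a.append(np.r_[s['wrist_force'],s['wrist_torque'],s['joint_efforts'][1:3]]); imaging.snapshot('wrist')
    a=np.array(a); print('F mean',a.mean(0).round(3),'sd',a.std(0).round(3)); return a
E
python3 - <<'E'
from h import *
weigh()
E
python3 -m crank '[[[0,-2,20],0],[[0,-2,45],0],[[0,-2,70],0],[[0,-2,90],0],[[0,-2,102],0],[[0,-2,107],0],[[0,-2,107],0],[[0,-2,107],0],[[0,-2,107],0],[[0,-2,107],0]]'
python3 -m crank '[[[0,0,0],0],[[0,0,0],0],[[0,0,0],0],[[0,0,0],0],[[0,0,0],0],[[0,0,0],0],[[0,0,0],0],[[0,0,0],0],[[0,0,0],0],[[0,0,0],0]]' 0.3 40
```

```text
F mean [-1.0900e-01 -2.1600e-01 -3.0000e-03  1.2000e-02  1.7000e-02 -9.0000e-03
 -5.4931e+01 -4.7780e+01] sd [0.532 0.258 0.343 0.026 0.028 0.022 0.078 0.021]
clock: 4.45
tcp_pos: [562.5, -128.9, 43.8]
eef_rot: [0.138, 3.138, -0.0]
wrist_force: [1.4, -0.0, -0.6]
opening: 1.003
gripper_force: 0.0
clock: 5.7
tcp_pos: [562.4, -128.9, 43.5]
eef_rot: [0.138, 3.138, -0.0]
wrist_force: [-0.7, 1.6, 4.8]
opening: 0.628
gripper_force: 39.4
```

```bash
python3 -m crank '[[[0,0,-2],0],[[0,0,-5],0],[[0,0,-9],0],[[0,0,-13],0],[[0,0,-16],0],[[0,0,-18],0],[[0,0,-18],0],[[0,0,-18],0],[[0,0,-18],0],[[0,0,-18],0]]'
python3 - <<'E'
from h import *
weigh(20); print(go(562,-128,110))
E
```

```text
clock: 6.95
tcp_pos: [562.1, -128.8, 61.2]
eef_rot: [-0.138, -3.138, -0.0]
wrist_force: [0.2, 0.1, -2.2]
opening: 0.618
gripper_force: 39.3
F mean [-5.0000e-02  4.6000e-02 -2.1370e+00  1.0000e-03  1.3000e-02  2.0000e-03
 -5.8049e+01 -4.5410e+01] sd [0.392 0.536 0.589 0.027 0.026 0.031 0.006 0.007]
(array([  0.3,   0.8, -48.7]), 'turn', 0, 'tilt', array([ 0., -0., -1.]))
```

It weighs about 218 g, so it goes to the refill trough. I carry it low across the lanes.

```bash
python3 -m crank '[[[0,0,-12],0],[[2,6,-24],0],[[10,26,-28],-1],[[22,59,-28],-2],[[36,96,-28],-4],[[50,134,-28],-6],[[64,172,-28],-8],[[78,210,-28],-9.5],[[92,246,-28],-9.5],[[103,276,-28],-9.5]]'
python3 - <<'E'
from h import *
print(manip.state()['gripper_force']); print(go(468.9,206.8,89,94.45))
E
```

```text
clock: 9.2
tcp_pos: [482.3, 157.6, 89.6]
eef_rot: [-0.126, 3.139, 0.001]
wrist_force: [0.1, 0.2, -2.3]
opening: 0.621
gripper_force: 39.3
39.289271235466
(array([ 9.5, 50.1,  0.6]), 'turn', np.float64(0.1), 'tilt', array([-0.,  0., -1.]))
```

```bash
python3 -m crank '[[[4,18,0],0],[[7,34,0],0],[[9,46,0],0],[[10.5,52,0],0],[[10.5,52.5,0],0],[[10.5,52.5,0],0],[[10.5,52.5,0],0],[[10.5,52.5,0],0],[[10.5,52.5,0],0],[[10.5,52.5,0],0]]'
python3 - <<'E'
from h import *
p,d,K,T=snap('wrist'); cv2.imwrite('pics/w3.png',p); np.savez('w3.npz',p=p,d=d,K=K,T=T)
P=ptsw(d,K,T); troughs(P,p); X,Y,Z=np.moveaxis(P,-1,0)
s=manip.state(); t=s['tcp_pos']; print(t,s['eef_rot'])
m=(np.hypot(X-t[0],Y-t[1])<33)&(Z>115)&(Z<140); q=P[m]; print(len(q),np.median(q[:,2]),cv2.minEnclosingCircle(q[:,:2].astype(np.float32)))
print(go(468.9,206.8,89,94.45))
E
```

```text
clock: 10.45
tcp_pos: [469.3, 206.6, 89.3]
eef_rot: [0.122, -3.139, 0.0]
wrist_force: [-0.3, 0.3, -1.7]
opening: 0.626
gripper_force: 39.3
stock walls(ang,ly at mouth): [(np.float64(0.07), np.float64(38.4), 11), (np.float64(-1.88), np.float64(-28.0), 9)] mouth lx 2.7 wall z 28.4 stop lx [174.9 177.4 185.4] z [39.2 52.6]
refill walls(ang,ly at mouth): [(np.float64(0.58), np.float64(35.6), 5), (np.float64(-1.38), np.float64(-34.4), 5)] mouth lx 1.4 wall z 28.5 stop lx None z None
[469.31294686 206.64028268  89.28658661] [ 1.22277474e-01 -3.13918261e+00  6.34055605e-06]
16404 127.00330034686377 ((457.8631286621094, 205.6938934326172), 30.874134063720703)
(array([0.4, 0.2, 0.3]), 'turn', np.float64(0.0), 'tilt', array([ 0., -0., -1.]))
```

View pics/w3.png

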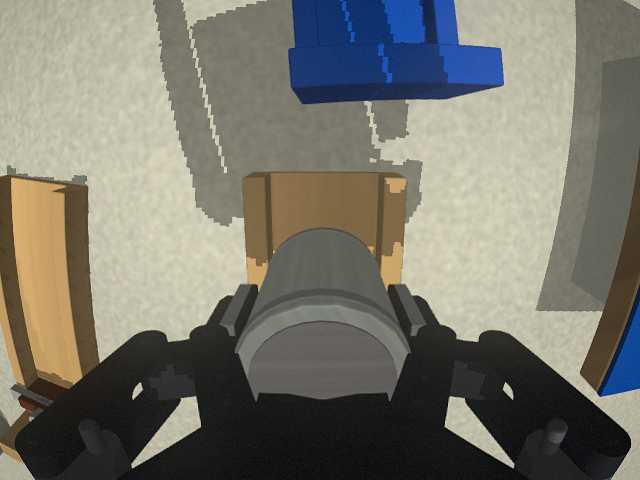

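The tin at (324,300) is centred over the refill lane, whose mouth walls are at columns 243–407. I lower it gently.

```bash
python3 -m crank '[[[0,0,5],0],[[0,0,11],0],[[0,0,17],0],[[0,0,23],0],[[0,0,28],0],[[0,0,31],0],[[0,0,33],0],[[0,0,34],0],[[0,0,34],0],[[0,0,34],0]]'
python3 -m crank '[[[0,0,0.5],0],[[0,0,1],0],[[0,0,1.5],0],[[0,0,2],0],[[0,0,2.5],0],[[0,0,3],0],[[0,0,3],0],[[0,0,3],0],[[0,0,3],0],[[0,0,3],0]]'
```

```text
clock: 11.75
tcp_pos: [469.4, 206.7, 55.5]
eef_rot: [-0.122, 3.139, 0.0]
wrist_force: [0.3, 1.4, -1.7]
opening: 0.625
gripper_force: 39.3
clock: 13.0
tcp_pos: [469.4, 206.7, 52.3]
eef_rot: [-0.122, 3.139, 0.0]
wrist_force: [-0.2, -0.1, -3.5]
opening: 0.624
gripper_force: 39.3
```

```bash
python3 -m crank '[[[0,0,0.3],0],[[0,0,0.6],0],[[0,0,0.9],0],[[0,0,1.2],0],[[0,0,1.4],0],[[0,0,1.4],0],[[0,0,1.4],0],[[0,0,1.4],0],[[0,0,1.4],0],[[0,0,1.4],0]]'
python3 - <<'E'
from h import *
weigh(5)
E
```

```text
clock: 14.25
tcp_pos: [469.5, 206.7, 51.5]
eef_rot: [-0.122, 3.139, 0.0]
wrist_force: [-3.6, -0.4, 4.7]
opening: 0.622
gripper_force: 39.9
F mean [ -3.596  -1.042   5.669  -0.349   0.582  -0.071 -46.4   -43.071] sd [0.163 0.454 0.648 0.033 0.017 0.026 0.    0.   ]
```

Contact was felt at about 8 N. I ease the tin off the floor and slide.

```bash
python3 -m crank '[[[0,0,-1],0],[[0,0,-2],0],[[-5,0,-2.2],0],[[-15,0,-2.2],0],[[-27,0,-2.2],0],[[-39,0,-2.2],0],[[-51,0,-2.2],0],[[-62,0,-2.2],0],[[-70,0,-2.2],0],[[-73,0,-2.2],0]]'
python3 - <<'E'
from h import *
p,d,K,T=snap('wrist');P=ptsw(d,K,T); troughs(P,p); weigh(4); print(go(468.9,206.8,52,94.45),manip.state()['tcp_pos'])
E
```

```text
clock: 15.75
tcp_pos: [542.6, 212.4, 53.0]
eef_rot: [-0.122, 3.139, 0.0]
wrist_force: [0.3, -1.0, -2.6]
opening: 0.62
gripper_force: 39.4Traceback (most recent call last):
  File "<stdin>", line 2, in <module>
  File "h.py", line 31, in troughs
    k=np.polyfit(*np.array(bins).T,1) if len(bins)>2 else [np.nan]*2; out.append((np.degrees(np.arctan(k[0])).round(2),k[1].round(1),len(bins)))
                                                                                                                       ^^^^^^^^^^
AttributeError: 'float' object has no attribute 'round'
```

```bash
python3 -m crank '[[[-0.3,0,0],0],[[-0.6,0,0],0],[[-0.9,0,0],0],[[-1.2,0,0],0],[[-1.5,0,0],0],[[-1.8,0,0],0],[[-2.1,0,0],0],[[-2.4,0,0],0],[[-2.7,0,0],0],[[-3,0,0],0]]'
```

```text
clock: 17.05
tcp_pos: [545.1, 212.6, 53.1]
eef_rot: [0.122, -3.139, 0.0]
wrist_force: [0.3, 0.2, -2.5]
opening: 0.62
gripper_force: 39.3
```

```bash
python3 -m crank '[[[-0.2,0,0],0],[[-0.4,0,0],0],[[-0.6,0,0],0],[[-0.8,0,0],0],[[-1,0,0],0],[[-1.2,0,0],0],[[-1.4,0,0],0],[[-1.6,0,0],0],[[-1.8,0,0],0],[[-2,0,0],0]]'
```

```text
clock: 18.3
tcp_pos: [547.1, 212.7, 53.1]
eef_rot: [-0.122, 3.139, -0.0]
wrist_force: [0.1, -0.2, -1.4]
opening: 0.623
gripper_force: 39.3
```

```bash
python3 -m crank '[[[-0.2,0,0],0],[[-0.4,0,0],0],[[-0.6,0,0],0],[[-0.8,0,0],0],[[-1,0,0],0],[[-1.2,0,0],0],[[-1.4,0,0],0],[[-1.6,0,0],0],[[-1.8,0,0],0],[[-2,0,0],0]]'
```

```text
clock: 19.55
tcp_pos: [549.1, 212.9, 53.1]
eef_rot: [-0.122, 3.139, -0.0]
wrist_force: [-0.3, 0.1, -1.5]
opening: 0.623
gripper_force: 39.3
```

```bash
python3 -c "
from h import *
weigh(3)"
```

```text
F mean [-7.5000e-02 -6.4000e-02 -2.1190e+00 -2.9000e-02  1.4000e-02  1.5000e-02
 -5.9927e+01 -4.5163e+01] sd [0.622 0.36  0.532 0.02  0.028 0.023 0.024 0.026]
```

```bash
python3 -m crank '[[[-0.2,0,0],0],[[-0.4,0,0],0],[[-0.6,0,0],0],[[-0.8,0,0],0],[[-1,0,0],0],[[-1.2,0,0],0],[[-1.4,0,0],0],[[-1.6,0,0],0],[[-1.8,0,0],0],[[-2,0,0],0]]'
```

```text
clock: 20.95
tcp_pos: [550.1, 213.0, 52.8]
eef_rot: [0.122, -3.137, 0.0]
wrist_force: [-7.3, -0.5, 1.3]
opening: 0.625
gripper_force: 39.5
```

Touch was felt at 7 N. I relax it, set the tin down and release.

```bash
python3 -m crank '[[[0.3,0,0],0],[[0.5,0,0.2],0],[[0.5,0,0.4],0],[[0.5,0,0.6],0],[[0.5,0,0.8],0],[[0.5,0,1],0],[[0.5,0,1.2],0],[[0.5,0,1.2],0],[[0.5,0,1.2],0],[[0.5,0,1.2],0]]'
python3 -m crank '[[[0,0,0],0],[[0,0,0],0],[[0,0,0],0],[[0,0,0],0],[[0,0,-1],0],[[0,0,-6],0],[[0,0,-20],0],[[0,0,-45],0],[[0,0,-80],0],[[0,0,-115],0]]' 1 40
python3 - <<'E'
from h import *
p,d,K,T=snap('wrist'); cv2.imwrite('pics/w4.png',p); P=ptsw(d,K,T); X,Y,Z=np.moveaxis(P,-1,0)
m=(np.hypot(X-550,Y-213)<40)&(Z>82)&(Z<96); q=P[m]; print(len(q),np.median(q[:,2]),cv2.minEnclosingCircle(q[:,:2].astype(np.float32)))
A=np.c_[q[:,:2],np.ones(len(q))]; print('tilt',np.linalg.lstsq(A,q[:,2],rcond=None)[0])
print(manip.state()['tcp_pos'],go(511.8,-345,150,94.4),go(511.8,-345,44,84.9))
E
```

```text
clock: 22.2
tcp_pos: [550.1, 213.0, 51.7]
eef_rot: [0.122, -3.138, 0.0]
wrist_force: [-5.2, 0.0, -0.3]
opening: 0.626
gripper_force: 39.5
clock: 23.45
tcp_pos: [550.7, 213.0, 169.1]
eef_rot: [-0.122, 3.138, 0.0]
wrist_force: [0.4, -0.8, 0.2]
opening: 1.001
gripper_force: 0.0
6451 89.30376730099732 ((550.2221069335938, 213.3232421875), 27.82459831237793)
tilt [2.50905722e-02 1.74209092e-03 7.49388203e+01]
[553.31735103 213.84091292 175.17365592] (array([  85.1, -553.9,   23.5]), 'turn', np.float64(0.1), 'tilt', array([-0.008,  0.002, -1.   ])) (array([  86. , -554.1,  129.5]), 'turn', np.float64(9.6), 'tilt', array([-0.008,  0.002, -1.   ]))
```

View pics/w4.png

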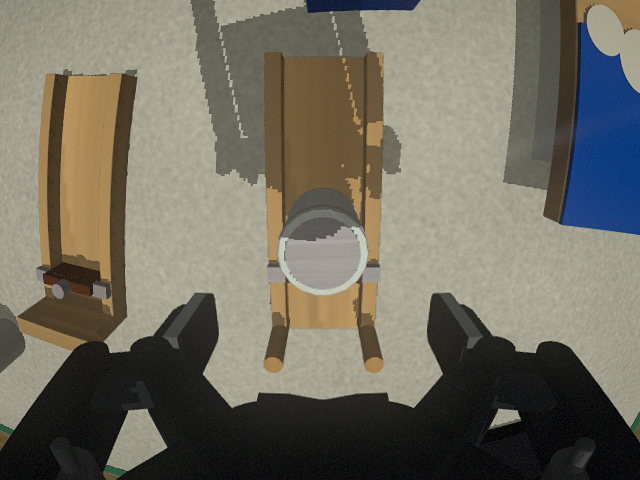

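The tin at (323,255) stands upright against the clips of the refill stop (row 272), between the two posts. Next is the second tin.

```bash
python3 -m crank '[[[3,-20,0],0.5],[[9,-60,0],1],[[17,-115,0],1.5],[[25,-170,0],2],[[33,-225,0],3],[[42,-280,0],4],[[50,-335,0],4.5],[[58,-390,0],4.5],[[66,-445,0],4.5],[[73,-495,0],4.5]]' 
python3 -m crank '[[[4,-30,5],0],[[8,-50,15],0],[[9,-57,25],0],[[9,-58,35],0],[[9,-58,45],0],[[9,-58,50],0],[[9,-58,50],0],[[9,-58,50],0],[[9,-58,50],0],[[9,-58,50],0]]'
python3 - <<'E'
from h import *
p,d,K,T=snap('wrist'); P=ptsw(d,K,T); X,Y,Z=np.moveaxis(P,-1,0)
m=(np.hypot(X-512,Y+345)<45)&(Z>74)&(Z<90); q=P[m]; c,r=cv2.minEnclosingCircle(q[:,:2].astype(np.float32)); print(len(q),np.median(q[:,2]),c,r)
weigh(8);print(manip.state()['tcp_pos'],go(c[0],c[1],44,90))
E
```

```text
clock: 24.75
tcp_pos: [514.6, -288.6, 166.2]
eef_rot: [-0.003, -3.14, -0.001]
wrist_force: [0.7, -0.0, 0.5]
opening: 0.998
gripper_force: 0.0
clock: 26.0
tcp_pos: [507.5, -344.3, 117.3]
eef_rot: [0.001, 3.141, -0.001]
wrist_force: [-0.7, -0.1, -0.3]
opening: 0.996
gripper_force: 0.0
9385 81.29489696802781 (510.9490661621094, -346.8381652832031) 27.508211135864258
F mean [-2.6000e-02 -3.8300e-01  2.1700e-01 -1.0000e-02 -1.2000e-02 -3.0000e-03
 -6.0622e+01 -4.6944e+01] sd [0.414 0.429 0.416 0.034 0.029 0.022 0.012 0.015]
[ 507.2519337  -344.18994274  116.9049489 ] (array([-3.7, -2.6, 72.9]), 'turn', np.float64(-0.0), 'tilt', array([ 0., -0., -1.]))
```

```bash
python3 -m crank '[[[-3.7,-2.5,10],0],[[-3.7,-2.5,25],0],[[-3.7,-2.5,40],0],[[-3.7,-2.5,55],0],[[-3.7,-2.5,66],0],[[-3.7,-2.5,71],0],[[-3.7,-2.5,73],0],[[-3.7,-2.5,73],0],[[-3.7,-2.5,73],0],[[-3.7,-2.5,73],0]]'
python3 -m crank '[[[0,0,0],0],[[0,0,0],0],[[0,0,0],0],[[0,0,0],0],[[0,0,0],0],[[0,0,0],0],[[0,0,0],0],[[0,0,0],0],[[0,0,0],0],[[0,0,0],0]]' 0.3 50
python3 -m crank '[[[0,0,-2],0],[[0,0,-5],0],[[0,0,-9],0],[[0,0,-13],0],[[0,0,-16],0],[[0,0,-18],0],[[0,0,-18],0],[[0,0,-18],0],[[0,0,-18],0],[[0,0,-18],0]]'
python3 - <<'E'
from h import *
weigh(20); print(manip.state()['tcp_pos'])
c,s=np.cos(np.radians(-5.05)),np.sin(np.radians(-5.05)); L=45; print(go(436+L*c,7.0+L*s,89,84.95))
c,s=np.cos(np.radians(4.45)),np.sin(np.radians(4.45)); L=45; print(go(424+L*c,203.5+L*s,89,94.45))
E
```

```text
clock: 27.7
tcp_pos: [511.2, -346.8, 44.4]
eef_rot: [0.001, 3.141, -0.001]
wrist_force: [0.2, -0.2, -0.8]
opening: 0.997
gripper_force: 0.0
clock: 28.95
tcp_pos: [511.2, -346.9, 44.3]
eef_rot: [0.001, 3.141, -0.001]
wrist_force: [0.4, -1.2, 4.6]
opening: 0.624
gripper_force: 52.0
clock: 30.2
tcp_pos: [510.9, -346.6, 61.8]
eef_rot: [-0.001, -3.141, -0.0]
wrist_force: [-0.2, 0.6, -4.3]
opening: 0.621
gripper_force: 51.9
F mean [ 9.7000e-02 -1.4200e-01 -4.9300e+00  5.0000e-03 -1.0000e-03 -1.0000e-03
 -6.5314e+01 -4.7296e+01] sd [0.469 0.405 0.454 0.02  0.028 0.038 0.007 0.008]
[ 510.96556237 -346.68826269   61.90037182]
(array([ 30.4, 349.7, -27.1]), 'turn', np.float64(5.0), 'tilt', array([ 0., -0., -1.]))
(array([ 42.5, 553.7, -27.1]), 'turn', np.float64(-4.5), 'tilt', array([ 0., -0., -1.]))
```

About 505 g, so this one goes to the stock trough.

```bash
python3 -m crank '[[[0,0,-12],0],[[1,6,-24],0],[[3,28,-27],1],[[6,62,-27],2],[[9,100,-27],3],[[12,140,-27],4],[[16,180,-27],5],[[19,220,-27],5],[[23,260,-27],5],[[26,295,-27],5]]'
python3 -m crank '[[[2,20,0],0],[[3,37,0],0],[[4,48,0],0],[[4.5,53,0],0],[[4.5,54,0],0],[[4.5,54.5,0],0],[[4.5,54.5,0],0],[[4.5,54.5,0],0],[[4.5,54.5,0],0],[[4.5,54.5,0],0]]'
python3 - <<'E'
from h import *
p,d,K,T=snap('wrist'); cv2.imwrite('pics/w5.png',p); np.savez('w5.npz',p=p,d=d,K=K,T=T)
print(manip.state()['tcp_pos'],go(480.8,3.0,89,84.95))
P=ptsw(d,K,T); troughs(P,p)
E
```

```text
clock: 32.45
tcp_pos: [485.4, -50.1, 90.3]
eef_rot: [0.137, 3.137, -0.0]
wrist_force: [0.5, -0.4, -5.1]
opening: 0.615
gripper_force: 52.1
clock: 33.7
tcp_pos: [485.5, 3.0, 88.9]
eef_rot: [0.138, 3.139, -0.0]
wrist_force: [0.4, -0.6, -5.3]
opening: 0.622
gripper_force: 52.2
[485.47040323   2.98382181  88.89877311] (array([ 4.7, -0.4, -0.1]), 'turn', np.float64(0.0), 'tilt', array([ 0., -0., -1.]))
stock walls(ang,ly at mouth): [(np.float64(0.83), np.float64(35.0), 6), (np.float64(0.62), np.float64(-35.8), 6)] mouth lx 1.7 wall z 28.5 stop lx None z NoneTraceback (most recent call last):
  File "<stdin>", line 4, in <module>
  File "h.py", line 31, in troughs
    k=np.polyfit(*np.array(bins).T,1) if len(bins)>2 else [np.nan]*2; out.append((np.degrees(np.arctan(k[0])).round(2),k[1].round(1),len(bins)))
                                                                                                                       ^^^^^^^^^^
AttributeError: 'float' object has no attribute 'round'
```

View pics/w5.png

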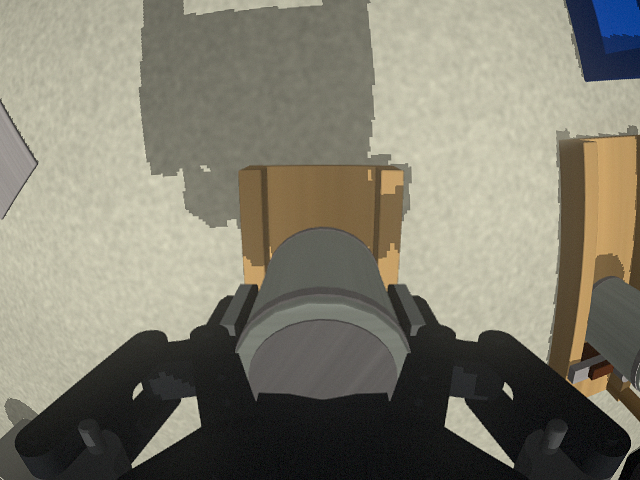

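The tin at (324,300) is over the stock lane, mouth columns 239–404, about 1 mm to the right. The first tin still stands at its stop. I lower with a small correction.

```bash
python3 -m crank '[[[0,-0.6,5],0],[[0,-0.6,11],0],[[0,-0.6,17],0],[[0,-0.6,23],0],[[0,-0.6,28],0],[[0,-0.6,31],0],[[0,-0.6,33],0],[[0,-0.6,34],0],[[0,-0.6,34],0],[[0,-0.6,34],0]]'
python3 -m crank '[[[0,0,0.5],0],[[0,0,1],0],[[0,0,1.5],0],[[0,0,2],0],[[0,0,2.3],0],[[0,0,2.6],0],[[0,0,3],0],[[0,0,3],0],[[0,0,3],0],[[0,0,3],0]]'
```

```text
clock: 35.0
tcp_pos: [485.6, 2.4, 55.1]
eef_rot: [0.138, 3.138, -0.0]
wrist_force: [0.4, -1.5, -4.7]
opening: 0.62
gripper_force: 52.2
clock: 36.25
tcp_pos: [485.5, 2.4, 52.3]
eef_rot: [0.138, 3.138, -0.0]
wrist_force: [-4.7, 0.6, 4.6]
opening: 0.622
gripper_force: 52.2
```

```bash
python3 -m crank '[[[0,0,-1],0],[[0,0,-2.2],0],[[-6,0,-2.3],0],[[-18,0,-2.3],0],[[-32,0,-2.3],0],[[-47,0,-2.3],0],[[-62,0,-2.3],0],[[-76,0,-2.3],0],[[-86,0,-2.3],0],[[-90,0,-2.3],0]]'
python3 -m crank '[[[-0.3,0,0],0],[[-0.6,0,0],0],[[-0.9,0,0],0],[[-1.2,0,0],0],[[-1.4,0,0],0],[[-1.6,0,0],0],[[-1.8,0,0],0],[[-2,0,0],0],[[-2.2,0,0],0],[[-2.5,0,0],0]]'
```

```text
clock: 37.5
tcp_pos: [575.8, -5.6, 54.0]
eef_rot: [0.138, 3.139, -0.0]
wrist_force: [0.2, -0.6, -4.9]
opening: 0.618
gripper_force: 52.2
clock: 38.75
tcp_pos: [577.5, -5.7, 54.2]
eef_rot: [-0.138, -3.138, 0.0]
wrist_force: [-0.4, 0.4, -4.7]
opening: 0.621
gripper_force: 52.2
```

```bash
python3 -m crank '[[[-0.2,0,0],0],[[-0.4,0,0],0],[[-0.6,0,0],0],[[-0.8,0,0],0],[[-1,0,0],0],[[-1.2,0,0],0],[[-1.4,0,0],0],[[-1.6,0,0],0],[[-1.8,0,0],0],[[-1.8,0,0],0]]'
```

```text
clock: 40.0
tcp_pos: [579.4, -5.8, 54.2]
eef_rot: [-0.138, -3.139, 0.0]
wrist_force: [-0.3, 0.0, -5.1]
opening: 0.619
gripper_force: 52.2
```

```bash
python3 -m crank '[[[-0.2,0,0],0],[[-0.4,0,0],0],[[-0.6,0,0],0],[[-0.8,0,0],0],[[-1,0,0],0],[[-1.2,0,0],0],[[-1.4,0,0],0],[[-1.6,0,0],0],[[-1.8,0,0],0],[[-1.8,0,0],0]]'
```

```text
clock: 41.25
tcp_pos: [581.2, -6.0, 54.2]
eef_rot: [0.138, 3.139, -0.0]
wrist_force: [0.5, 0.9, -4.6]
opening: 0.621
gripper_force: 52.2
```

```bash
python3 -m crank '[[[-0.2,0,0],0],[[-0.4,0,0],0],[[-0.6,0,0],0],[[-0.8,0,0],0],[[-1,0,0],0],[[-1.2,0,0],0],[[-1.4,0,0],0],[[-1.6,0,0],0],[[-1.8,0,0],0],[[-1.8,0,0],0]]'
```

```text
clock: 42.5
tcp_pos: [582.1, -6.1, 53.9]
eef_rot: [-0.138, -3.137, -0.0]
wrist_force: [-6.2, 0.9, -2.3]
opening: 0.623
gripper_force: 52.1
```

Touch was felt at 6 N. I relax it, lower and release.

```bash
python3 -m crank '[[[0.3,0,0],0],[[0.4,0,0.2],0],[[0.4,0,0.5],0],[[0.4,0,0.8],0],[[0.4,0,1.1],0],[[0.4,0,1.4],0],[[0.4,0,1.6],0],[[0.4,0,1.6],0],[[0.4,0,1.6],0],[[0.4,0,1.6],0]]'
python3 -m crank '[[[0,0,0],0],[[0,0,0],0],[[0,0,0],0],[[0,0,0],0],[[0,0,-1],0],[[0,0,-6],0],[[0,0,-20],0],[[0,0,-45],0],[[0,0,-80],0],[[0,0,-115],0]]' 1 40
python3 -m crank '[[[15,0,-10],0],[[35,10,-20],0],[[60,25,-30],0],[[80,40,-40],0],[[90,50,-40],0],[[90,50,-40],0],[[90,50,-40],0],[[90,50,-40],0],[[90,50,-40],0],[[90,50,-40],0]]'
python3 - <<'E'
from h import *
p,d,K,T=snap('wrist'); cv2.imwrite('pics/w6.png',p); P=ptsw(d,K,T); X,Y,Z=np.moveaxis(P,-1,0)
for cx,cy in((550,213),(582,-6)):
    m=(np.hypot(X-cx,Y-cy)<40)&(Z>82)&(Z<96); q=P[m]; A=np.c_[q[:,:2],np.ones(len(q))]
    print(len(q),np.median(q[:,2]),cv2.minEnclosingCircle(q[:,:2].astype(np.float32)),'tilt',np.linalg.lstsq(A,q[:,2],rcond=None)[0][:2])
E
```

```text
clock: 43.75
tcp_pos: [582.1, -6.1, 52.4]
eef_rot: [-0.138, -3.138, -0.0]
wrist_force: [-4.9, 0.3, -2.4]
opening: 0.624
gripper_force: 52.2
clock: 45.0
tcp_pos: [582.6, -6.1, 169.8]
eef_rot: [0.138, 3.138, -0.0]
wrist_force: [0.4, 0.6, 0.6]
opening: 0.999
gripper_force: 0.0
clock: 46.25
tcp_pos: [497.4, 51.4, 207.4]
eef_rot: [-0.139, -3.138, 0.0]
wrist_force: [-0.3, -0.2, 0.1]
opening: 1.003
gripper_force: 0.0
2886 89.06527998051357 ((550.4379272460938, 212.71595764160156), 28.180734634399414) tilt [0.02969373 0.0366135 ]
3319 89.36744777770102 ((581.5521850585938, -5.807032585144043), 27.861175537109375) tilt [ 0.04161758 -0.01692468]
```

View pics/w6.png

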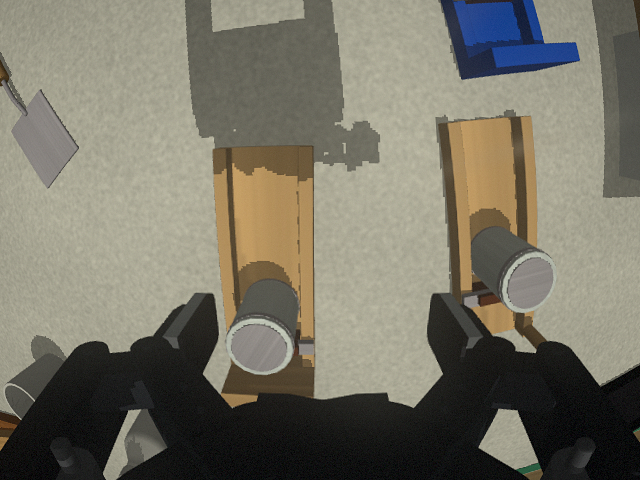

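The picture shows both tins standing upright against their stops, at (262,345) in stock and (527,280) in refill. The gripper is clear of everything.

```bash
python3 -c "
from h import *
print(manip.hand_in())"
```

```text
the job is handed in; nothing more can be done
None
```

I handed the job in after about 46 s on the robot's clock: the light tin (about 218 g) stands upright against the refill stop and the heavy one (about 505 g) against the stock stop, both released, with peak contact of about 7 N on the stops and under 10 N on the trough floors.

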